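# Ratchet the bench pin's clamp tight

## Task

Clamp the jeweller's bench pin: put the ratchet ring spanner over the square nut of the strap clamp and swing it back and forth between the two steel posts, tightening clockwise and slipping freely on each return, until the strap is hard down on the wooden pin and the nut will turn no further. Turn the nut only with the spanner. Then take the spanner off, lay it flat on the cork mat and let go, leaving everything else on the bench where it is.

Things in the scene. Friction and masses are not known exactly. Their poses are not given: they have to be found in the camera images.
- clamp: Strap clamp fixed to the bench; its yaw varies. Origin at bench level on the vertical stud's axis, z up. Steel base plate 10 mm thick (x -80 to 120, y -95 to 95 mm). The pale wooden bench pin lies on it at x 30 to 170 mm, 75 mm wide, top at z = 30 mm, V-notched at the far end. The -x side (roughly towards the robot) is free for the spanner's handle; a low heel block is at x = -45 to -23 mm.
- post_left (a point): Top centre of the upright steel post at the clamp's x = 0, y = +85 mm: 14 mm in diameter, top 75 mm above the bench. The two posts limit the spanner's handle to about 78 degrees either side of the clamp's -x direction.
- post_right (a point): Top centre of the like post at the clamp's x = 0, y = -85 mm.
- strap_nose (a point): Underside of the flat steel strap (120 x 32 x 12 mm, along the clamp's x) at its end over the wooden pin, 65 mm from the stud. It starts 2 to 2.7 mm above the wood (z = 30 mm) and sinks 0.8 mm per radian of the nut; at z = 30 mm it is hard down and the nut stops dead.
- nut_mid (a point): Centre of the square steel nut on the strap: 20 x 20 mm across the flats, 14 mm tall, topped by a square chamfer 5 mm high (20 to 13 mm across) and a 12 mm stud that ends 25 mm above this point. Axes turn with the nut: x, y square to its flats, z up. The nut and strap sink together as it turns.
- nut: The same square nut; origin on its axis at its underside, on a round washer 32 mm across, 7 mm below nut_mid. It tightens clockwise seen from above, 2.5 to 3.4 rad from the start till tight, against a steady friction of 0.45 N m, which also holds it on return strokes (it may creep back up to 5 degrees). Then it stops dead; 0.8 to 1 N m there is tight enough.
- spanner_grip (a point): Point to grasp on the spanner's handle, mid-width and half-way up, 95 mm from the head's axis, 17 mm above the spanner's underside. The handle is a steel bar 16 mm wide, 22 mm tall, from 55 to 185 mm from the head's axis. Axes: x from the head to the handle's end, z up. The spanner lies flat on the cork mat at the start.
- spanner_end (a point): Top centre of the round boss (24 mm across, 28 mm tall) at the handle's end, 186 mm from the head's axis. The whole spanner weighs 0.3 to 0.47 kg; its centre of mass is 63 mm from the head's axis.
- spanner_head (a point): Centre of the ring head (54 mm across, 24 mm tall) on its axis, 12 mm above the spanner's underside; axes as spanner_grip. The ratchet clicks every 20 degrees: the handle drives the socket clockwise seen from above; counterclockwise it slips against less than 0.1 N m. Each tightening stroke first takes up to 20 degrees of ratchet play and 15 degrees of socket play.
- socket_mid (a point): Same point as spanner_head, but its axes turn with the dark square socket in the head: a through hole 22.5 x 22.5 mm, 21 mm deep, x, y square to its sides. It slips over the nut when the squares line up within about 7 degrees, in any quarter turn. Seated fully down on the washer, this point is 5 mm above nut_mid.
- cork_mat: Cork mat fixed to the bench, 270 x 130 x 4 mm, long side along its x; origin at the centre of its underside. The spanner starts on it and belongs back on it.
- bead_tray: small open wooden tray 75 x 55 x 14 mm with white enamelled beads, loose bystander between the work places; must be left alone.
- pigment_jar: glass jar with a steel lid, 44 mm across, 50 mm tall, loose bystander; must be left alone.
- blue_jar: small blue ceramic jar, 44 mm across, 50 mm tall, loose bystander; must be left alone.
- brush_cup: white ceramic cup 64 mm across, 85 mm tall, with brushes (150 mm high in all), loose bystander; must be left alone.
- hammer: jeweller's hammer, 220 mm long, lying flat, loose bystander; must be left alone.
- bench_block: square steel bench block 70 x 70 x 22 mm, loose bystander; must be left alone.
- palette_strip: flat steel strip 90 x 16 x 4 mm with a smear of enamel, loose bystander; must be left alone.
Things that resemble listed ones, but are neither listed nor needed, are in the scene too. What is shaped like the part that bears spanner_grip but orange is not meant.

How it is judged (in metres and radians):
On the way, in this order (a step that is already met when the one before it is completed fails the run):
1. the spanner's socket is down over the square nut (horizontal distance between socket_mid and nut_mid below 0.004 m and z of socket_mid in the frame of nut_mid below 0.01 m and angle between the z axis of socket_mid and the z axis of nut_mid, either way round below 0.12 rad), for 0.2 s.
2. the nut is tightened with the spanner on it until the strap is hard down on the wooden pin (all of step 1 and z of strap_nose in the frame of clamp below 0.0302 m), for 0.1 s.
At the end, for the whole second after the job is handed in: The strap's nose is within 0.2 mm of the wooden pin (hard down) and the spanner lies flat (within 7 degrees) on the cork mat, with its head's centre and its grip point both over the mat, let go (z of strap_nose in the frame of clamp below 0.0302 m and x of spanner_grip in the frame of cork_mat between -0.135 and 0.135 m and y of spanner_grip in the frame of cork_mat between -0.065 and 0.065 m and x of spanner_head in the frame of cork_mat between -0.135 and 0.135 m and y of spanner_head in the frame of cork_mat between -0.065 and 0.065 m and z of spanner_grip in the frame of cork_mat below 0.026 m and z of spanner_head in the frame of cork_mat below 0.021 m and angle between spanner_head's own z axis and vertical below 0.12 rad); the robot touches nothing.
It fails at once if the nut was turned by the fingers (contact force between the fingers and nut above 2 N).
It fails at once if a bystander was pushed aside (30 mm) (distance of any of bead_tray, pigment_jar, blue_jar, brush_cup, hammer, bench_block, palette_strip from where it was at the start of the episode above 0.03 m).
It also fails if it takes over 72 s, if anything falls off the work surface, if the arm or the gripper's body presses on something with over 40 N, if the wrist force passes 120 N, or if a joint passes its speed limit or range.

## Robot

A 6-joint arm with a two-finger parallel gripper is mounted at the origin on the work surface. World frame = base frame: x ahead of the robot, y to its left, z up, the work surface at z = 0. Lengths are in mm, angles in rad, forces in N, time in s.
With the tool pointing down it reaches from about 350 to 875 mm from the base axis. Payload 4.2 kg.
Tool frame: the origin (TCP) lies at the very end of the fingers, on their centre line; the grasp point (between the pads) lies arm.grip_point_offset behind it (arm.grip_point_offset is the distance from the TCP to the grasp point, in mm); z points along the fingers, y is the line along which they close (so a half turn about z gives the same grasp; the last joint's range is limited). The gripper opens to 85 mm and grips with 20 to 120 N. Pads are 22 mm wide; open, the fingers measure 114 mm over their backs; the gripper's body (76 mm by 85 mm) begins 54 mm behind the grasp point. The pads swing forward as they close: fully open they stand 13 mm farther back than shut.
Start: joints at [0.259, 0.385, 0.008, 0, -1.194, -0.259], TCP at [624.979, 0.025, 231.312] pointing down, gripper open.
Joint ranges: [-3.14, 3.14], [-1.21, 2.06], [-1.07, 1.41], [-3.16, 2.05], [-2.99, -0.16], [-3.1, 3.1]. Speed limits (rad/s): [2.79, 2.79, 3.14, 3.14, 3.14, 3.14].

## Interface

Orientations are given as a unit quaternion [x, y, z, w].
In Python, from bench import arm, cams, ticket gives the robot as it stands.
- The arm moves only by the tool servo_tool, never from a script. Its argument "commands" is a list that holds one entry, the list of rows, each a list of 7 numbers: the closure in counts, from 0 (fully open) to 255 (shut), then the shift along the tool's x, y, z in m, then the turn, a rotation vector about the tool's x, y, z in degrees. In form: [[[grip, x, y, z, ax, ay, az], ...]]. A call has 1 to 10 rows; each row shifts and turns the commanded pose from where the row before left it, along the tool's axes as they then stand; what a row does not reach is not made up. A row lasts 1/12 s, in which the tool goes at most 41.7 mm and 7.16 degrees, less where a joint would pass 70% of its speed; a pose out of reach is approached as far as the arm can. A call with a gripper value outside its range is refused whole. The fingers move at their own pace and stop on an object; the grip force is fixed at half the most. Time passes only in rows, so rows that do not move let the fingers close. It gives the time, the measured TCP pose, the force, the opening and the grip force at its end, in the units of the state.
- arm.read_state(): the state, without advancing time (a new reading comes with each control period).
- cams.get_image(name): name is "scene" or "side" or "wrist"; returns a dict with "frame" (480x640x3 uint8, blue, green, red), "K" (3x3 intrinsics, pixels), "T" (4x4, takes a point from camera to world coordinates). Camera axes: x right, y up, looking along -z (the intrinsics and any distortion apply to the point x, -y, -z); pixel columns grow to the right and rows downward; lengths in mm; the calibration is good to about 2 mm. A picture is of the moment at which its call begins. There is no depth.
- ticket.job_done(): hands the job in; it is judged then, once.
The state is a dict: "clock": time; "joints": joint angles; "joint_vel": joint speeds; "joint_efforts": joint torques, N m; "position": TCP position; "ee_rot": TCP orientation; "contact_force": force on the tool from outside, world axes, zero at the start; "wrist_torque": the same for the moment, N m; "gripper_width": finger opening in mm; "grasp_force": force on a finger pad.
Only numpy, scipy, OpenCV 4.12 (cv2) and the standard library are available. Lean on these libraries where they do the work, as an engineer would, in place of code of your own. Each camera call takes 0.05 s, during which the arm holds its last target. There are 200 camera calls.

## Working session

There is one attempt and no reset: what is moved stays moved. The work goes in short steps, Python scripts to look and compute and a tool call to move; the robot and the scene stay as the last step left them, time stands still between calls to the robot, and variables do not carry over. Pictures are saved under pics/ and viewed, at most 11 in all, crops included, and the job is handed in when it is done.

Besides the shell and the picture viewer there is one more tool, called after "Emit:" by a JSON object that holds its "api" and its "payload". servo_tool: Moves the arm, as the interface text tells. Its arguments: {"type":"object","properties":{"commands":{"type":"array","items":{"type":"array","items":{"type":"array","items":{"type":"number"}}}}},"required":["commands"]}

```bash
mkdir -p pics
cat > h.py <<'E'
import numpy as np,cv2
from bench import arm,cams,ticket
def grab(n,save=None):
    d=cams.get_image(n); 
    if save: cv2.imwrite('pics/'+save,d['frame'])
    return d
def ray(d,u,v):
    K=np.array(d['K']);T=np.array(d['T'])
    q=np.linalg.inv(K)@[u,v,1]; c=np.array([q[0],-q[1],-1.])
    return T[:3,3],T[:3,:3]@c
def onplane(d,u,v,z):
    o,r=ray(d,u,v); return o+r*(z-o[2])/r[2]
def proj(d,p):
    K=np.array(d['K']);T=np.array(d['T']); c=np.linalg.inv(T)@np.append(p,1)
    q=K@[c[0],-c[1],-c[2]]; return q[:2]/q[2]
E
python3 - <<'E'
from h import *
a=grab('scene','scene0.png');b=grab('side','side0.png')
for d in(a,b): print(d.keys(),np.round(d['K'],1),np.round(d['T'],2))
s=arm.read_state();print(s,arm.grip_point_offset)
E
```

```text
dict_keys(['frame', 'K', 'T']) [[529.    0.  307.1]
 [  0.  529.  237.7]
 [  0.    0.    1. ]] [[ 8.0000e-01 -4.2000e-01  4.3000e-01  9.8730e+02]
 [ 6.0000e-01  5.8000e-01 -5.5000e-01 -5.9813e+02]
 [-2.0000e-02  7.0000e-01  7.1000e-01  8.2468e+02]
 [ 0.0000e+00  0.0000e+00  0.0000e+00  1.0000e+00]]
dict_keys(['frame', 'K', 'T']) [[612.6   0.  315.8]
 [  0.  612.6 243.4]
 [  0.    0.    1. ]] [[ 1.0000e+00  2.0000e-02 -5.0000e-02  4.7592e+02]
 [-5.0000e-02  6.7000e-01 -7.4000e-01 -9.5864e+02]
 [ 2.0000e-02  7.5000e-01  6.7000e-01  9.3344e+02]
 [ 0.0000e+00  0.0000e+00  0.0000e+00  1.0000e+00]]
{'clock': 0.1, 'joints': array([ 2.58590593e-01,  3.85465751e-01,  6.79409475e-03, -4.24667348e-04,
       -1.19402253e+00, -2.58597042e-01]), 'joint_vel': array([-0.00079713, -0.00299068,  0.00327896,  0.00295695, -0.00019879,
       -0.00064969]), 'joint_efforts': array([-2.41840362e-04, -3.93318665e+01,  1.88929778e+01,  4.19793829e+00,
       -2.58899068e-03, -3.31562532e-06]), 'position': array([6.24485988e+02, 1.03858250e-02, 2.30353283e+02]), 'ee_rot': array([-7.07048793e-01,  7.07164100e-01,  6.47704052e-04, -7.21043398e-04]), 'contact_force': array([-0.38290585, -0.97768573, -0.09462362]), 'wrist_torque': array([-0.02039869, -0.00122909,  0.01612716]), 'grasp_force': 0.0, 'gripper_width': 85.3520794845824} 18.700000000000003
```

View pics/scene0.png

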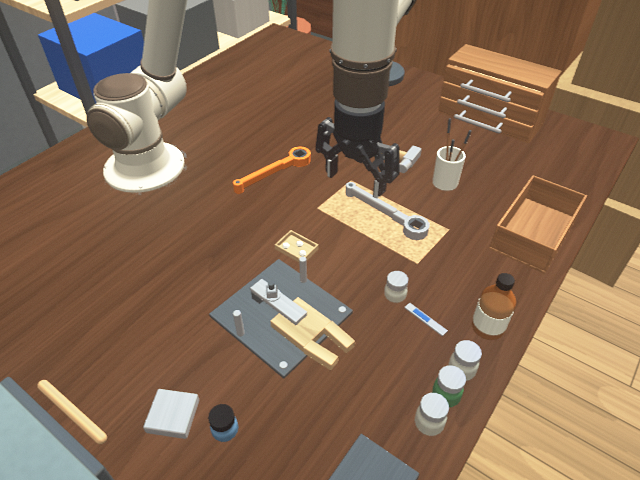

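View pics/side0.png

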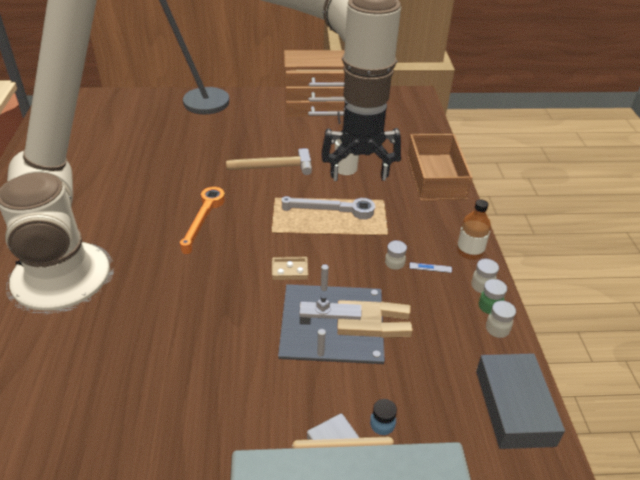

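The real spanner is the grey one on the mat: head at scene (416,227), side (363,208). The look-alike is the orange one, at scene (300,154), side (212,194). Next is one close composite of the spanner and clamp in both views.

Run:
```python
from h import *
a=cv2.imread('pics/scene0.png');b=cv2.imread('pics/side0.png')
def c(i,x,y): return cv2.resize(i[y:y+100,x:x+133],(400,300),interpolation=cv2.INTER_CUBIC)
m=np.vstack([np.hstack([c(a,325,165),c(a,225,245)]),np.hstack([c(b,265,170),c(b,275,260)])])
cv2.imwrite('pics/crop1.png',m)
from bench import arm
def tri(p,q):
    A=[];B=[]
    M=np.zeros((3,3));v=np.zeros(3)
    for d,(x,y) in((D[0],p),(D[1],q)):
        o,r=ray(d,x,y); r/=np.linalg.norm(r);P=np.eye(3)-np.outer(r,r);M+=P;v+=P@o
    return np.linalg.solve(M,v)
D=[grab('scene'),grab('side')]
import pickle;pickle.dump(D,open('D.pkl','wb'))
for n,p,q in [('head',(416,225),(364,206)),('end',(352,187),(287,202)),('pl',(303,252),(324,266)),('pr',(238,312),(321,332)),('stud',(272,284),(323,298))]:
    print(n,np.round(tri(p,q),1))
```

```text
head [672.6 186.9  27.4]
end [488.5 216.4  21.5]
pl [557.5 -62.9  78.9]
pr [ 543.2 -232.9   69.3]
stud [ 551.9 -149.2   70.5]
```

View pics/crop1.png

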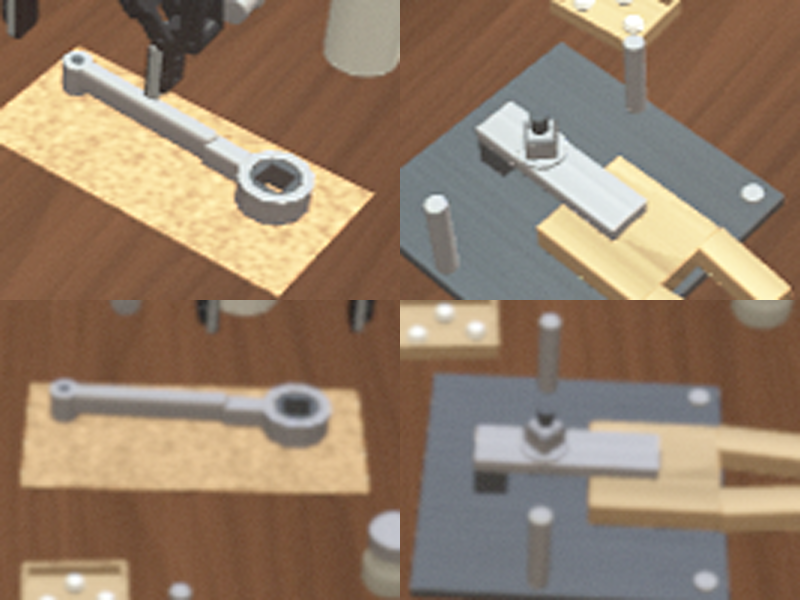

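```bash
cat >> h.py <<'E'
def tri(D,P):
    M=np.zeros((3,3));v=np.zeros(3)
    for d,(x,y) in zip(D,P):
        o,r=ray(d,x,y); r=r/np.linalg.norm(r);Q=np.eye(3)-np.outer(r,r);M+=Q;v+=Q@o
    return np.linalg.solve(M,v)
E
python3 - <<'E'
from h import *
import pickle
D=pickle.load(open('D.pkl','rb'))
R={}
for n,p,q in [('head',(416.8,224.2),(364.2,205)),('end',(350,184.5),(286,198.5)),('pl',(303,259.3),(325,266.7)),('pr',(237,312.7),(322,331.7)),('stud',(272.7,285.5),(323.3,297.7))]:
    R[n]=tri(D,(p,q));print(n,np.round(R[n],1),[np.round(proj(d,R[n])-x,1) for d,x in zip(D,(p,q))])
print(np.linalg.norm((R['head']-R['end'])[:2]),np.linalg.norm(R['pl']-R['pr']),(R['pl']+R['pr'])/2)
for n in('scene','side'):
    d=D[n=='side'];h=cv2.cvtColor(d['frame'],cv2.COLOR_BGR2HSV)
    f=d['frame'].astype(int)
    m=cv2.inRange(h,(12,60,170),(30,200,255))
    x,y,w,hh=(310,170,145,95) if n=='scene' else (262,185,135,60)
    k=np.zeros_like(m);k[y:y+hh,x:x+w]=m[y:y+hh,x:x+w]
    c=cv2.convexHull(np.vstack([c for c in cv2.findContours(k,0,2)[0] if cv2.contourArea(c)>30]))
    ap=cv2.approxPolyDP(c,6,True)[:,0]
    print(n,[np.round(onplane(d,*p,4),0)[:2] for p in ap])
E
```

```text
head [673.3 189.   28.7] [array([ 0. , -0.2]), array([0.1, 0.2])]
end [486.6 210.4  34.6] [array([ 0. , -0.3]), array([0.1, 0.3])]
pl [561.5 -67.   73. ] [array([ 0. , -0.2]), array([0.1, 0.2])]
pr [ 544.9 -236.5   73.6] [array([-0. ,  0.2]), array([-0.1, -0.2])]
stud [ 553.1 -148.6   68.7] [array([ 0. , -0.2]), array([0.1, 0.2])]
187.88275545354824 170.36148134771267 [ 553.19030394 -151.76518209   73.30252217]
scene [array([728., 240.]), array([720., 111.]), array([522.,   6.]), array([451., 129.]), array([460., 256.])]
side [array([460., 254.]), array([725., 240.]), array([720., 114.]), array([452., 128.])]
```

Emit:
{"api": "servo_tool", "payload": {"commands": [[[0, -0.04, 0.009, 0, 0, 0, 0], [0, -0.04, 0.009, 0, 0, 0, 0], [0, -0.04, 0.009, 0, 0, 0, 0], [0, -0.04, 0.009, 0, 0, 0, 0], [0, -0.04, 0.009, 0, 0, 0, 0], [0, 0, 0, 0, 0, 0, -7], [0, 0, 0, 0, 0, 0, -7], [0, 0, 0, 0, 0, 0, -7], [0, 0, 0, 0, 0, 0, -7], [0, 0, 0, 0, 0, 0, -7]]]}}

```text
clock: 1.03
position: [579.7, 200.3, 231.0]
ee_rot: [0.888, -0.459, -0.0, 0.0]
contact_force: [0.1, -0.0, 0.6]
gripper_width: 85.2
grasp_force: 0.0
```

Emit:
{"api": "servo_tool", "payload": {"commands": [[[0, 0, 0, 0, 0, 0, -7], [0, 0, 0, 0, 0, 0, -7], [0, 0, 0, 0, 0, 0, -7], [0, 0, 0, 0, 0, 0, -7], [0, 0, 0, 0, 0, 0, -7], [0, 0, 0, 0, 0, 0, -7], [0, 0, 0, 0, 0, 0, 0], [0, 0, 0, 0, 0, 0, 0]]]}}

```text
clock: 1.7
position: [579.9, 200.0, 231.1]
ee_rot: [0.993, -0.115, -0.0, 0.0]
contact_force: [1.3, 0.4, -0.1]
gripper_width: 85.5
grasp_force: 0.0
```

Run:
```python
from h import *
import pickle
d=grab('wrist','w1.png');pickle.dump(d,open('w1.pkl','wb'))
s=arm.read_state();print(s['clock'],s['position'],s['joints'],s['ee_rot']);print(np.round(d['T'],3),d['K'][0])
for p in [(673.3,189,28.7),(578.9,199.8,32),(553,-150.5,75)]: print(proj(d,p))
```

```text
1.75 [579.89031303 200.03429958 231.13525747] [ 5.95668986e-01  3.65325318e-01 -2.21306855e-02 -1.02531047e-04
 -1.18364247e+00  7.45362614e-01] [ 9.93406044e-01 -1.14649061e-01 -1.45474711e-04  6.25563193e-05]
[[-2.27000e-01  9.40000e-01  2.53000e-01  6.44489e+02]
 [-9.74000e-01 -2.19000e-01 -6.00000e-02  1.85857e+02]
 [-1.00000e-03 -2.60000e-01  9.66000e-01  3.73800e+02]
 [ 0.00000e+00  0.00000e+00  0.00000e+00  1.00000e+00]] [357.46087067   0.         322.99828959]
[312.70156089 114.38462374]
[324.56336925 216.85453573]
[750.21338726 161.57968523]
```

View pics/w1.png

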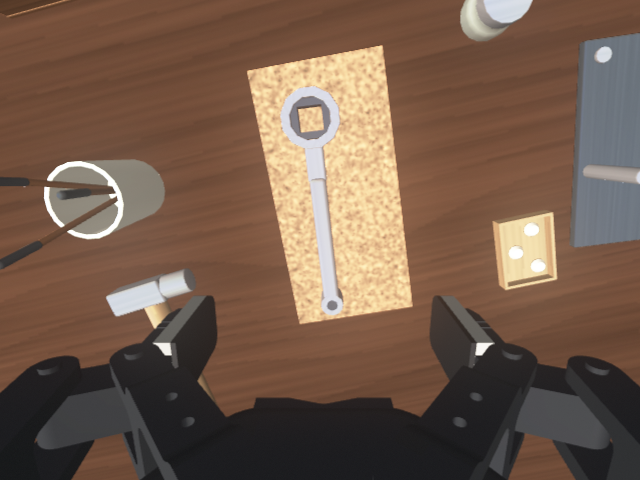

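The wrist view shows the spanner: head (310,117), end boss (332,305), dark square socket hole around (311,119). I'll measure the axis and the socket angle here.

Run:
```python
from h import *
import pickle
d=pickle.load(open('w1.pkl','rb'))
h=onplane(d,310,117,28);e=onplane(d,332,305,32)
print(h,e,np.linalg.norm((h-e)[:2]),np.degrees(np.arctan2(*(h-e)[1::-1])))
u=(h-e)/np.linalg.norm((h-e)[:2]);print('grip',h-95*u)
# hole: cork seen through bright square vs dark socket
f=d['frame'][85:150,275:345];hsv=cv2.cvtColor(f,cv2.COLOR_BGR2HSV)
cork=cv2.inRange(hsv,(10,60,150),(30,255,255))
grey=cv2.inRange(f,(0,0,0),(125,125,125))
for n,m in(('cork',cork),('dark',grey)):
    k,l,st,ce=cv2.connectedComponentsWithStats(m)
    for i in range(1,k):
        if 40<st[i,4]<2000 and np.hypot(*(ce[i]-[35,33]))<8:
            c=max(cv2.findContours((l==i).astype('u1'),0,2)[0],key=cv2.contourArea)
            r=cv2.minAreaRect(c);b=cv2.boxPoints(r)+[275,85]
            z=4 if n=='cork' else 28
            q=np.array([onplane(d,*p,z)[:2] for p in b]);ed=np.roll(q,-1,0)-q
            print(n,st[i,4],r,np.round(q,1).tolist(),np.degrees(np.arctan2(ed[:,1],ed[:,0]))%90,np.hypot(*ed.T))
cv2.imwrite('pics/socket.png',cv2.resize(f,(700,650)[:1]+(600,),interpolation=cv2.INTER_CUBIC))
```

```text
[671.71996964 191.94631002  28.        ] [486.37552054 213.3232638   32.        ] 186.57314642192517 -6.579216039381459
grip [577.34560226 202.83110587  30.03673469]
cork 1582 ((34.5, 32.0), (64.0, 69.0), 90.0) [[709.4, 218.2], [694.4, 153.8], [636.4, 166.4], [652.1, 233.7]] [76.87038542 77.75119143 76.87595884 74.87502729] [66.12006764 59.36898699 69.10109419 59.4047136 ]
cork 563 ((35.57678985595703, 33.902732849121094), (24.010873794555664, 23.835613250732422), 83.2901611328125) [[684.1, 202.5], [681.4, 179.5], [659.2, 181.8], [662.0, 205.2]] [83.17694844 83.93322229 83.28407645 82.94590155] [23.19123081 22.29439957 23.57561092 22.33671923]
```

View pics/socket.png

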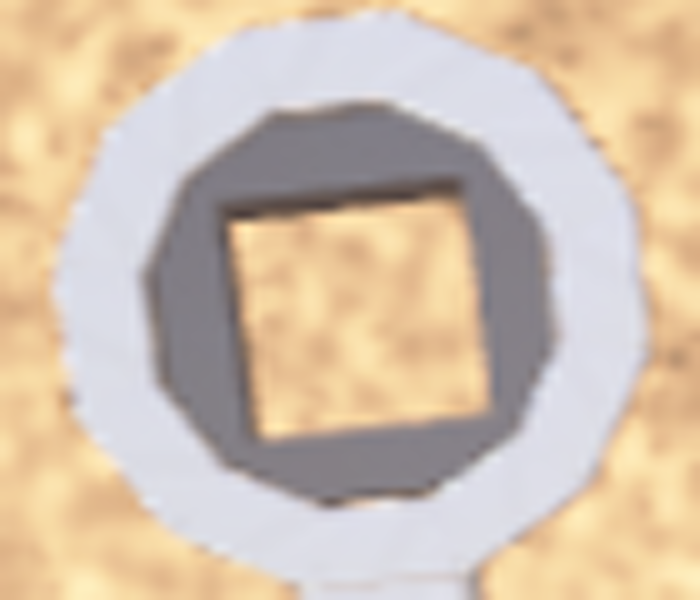

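Emit:
{"api": "servo_tool", "payload": {"commands": [[[0, -0.008, -0.0025, 0, 0, 0, 0], [0, 0, 0, 0.03, 0, 0, -6.6], [0, 0, 0, 0.04, 0, 0, 0], [0, 0, 0, 0.04, 0, 0, 0], [0, 0, 0, 0.04, 0, 0, 0], [0, 0, 0, 0.035, 0, 0, 0], [0, 0, 0, 0.024, 0, 0, 0], [0, 0, 0, 0.015, 0, 0, 0], [0, 0, 0, 0, 0, 0, 0], [0, 0, 0, 0, 0, 0, 0]]]}}

```text
clock: 2.58
position: [572.3, 204.3, 6.9]
ee_rot: [0.998, -0.056, -0.001, 0.001]
contact_force: [-0.0, -0.1, 0.6]
gripper_width: 85.0
grasp_force: 0.0
```

Emit:
{"api": "servo_tool", "payload": {"commands": [[[255, 0, 0, 0, 0, 0, 0], [255, 0, 0, 0, 0, 0, 0], [255, 0, 0, 0, 0, 0, 0], [255, 0, 0, 0, 0, 0, 0], [255, 0, 0, 0, 0, 0, 0], [255, 0, 0, 0, 0, 0, 0], [255, 0, 0, 0, 0, 0, 0], [255, 0, 0, 0, 0, 0, 0]]]}}

```text
clock: 3.25
position: [573.0, 204.2, 8.2]
ee_rot: [0.998, -0.056, 0.0, -0.0]
contact_force: [-1.5, -0.6, 5.6]
gripper_width: 14.6
grasp_force: 60.4
```

Emit:
{"api": "servo_tool", "payload": {"commands": [[[255, 0, 0, -0.01, 0, 0, 0], [255, 0, 0, -0.03, 0, 0, 0], [255, 0, 0, -0.04, 0, 0, 0], [255, 0, 0, -0.04, 0, 0, 0], [255, 0, 0, -0.03, 0, 0, 0], [255, 0, 0, -0.02, 0, 0, 0], [255, -0.01, 0.03, 0, 0, 0, 0], [255, -0.011, 0.035, 0, 0, 0, 0], [255, -0.011, 0.035, 0, 0, 0, 0], [255, -0.011, 0.035, 0, 0, 0, 0]]]}}

```text
clock: 4.08
position: [512.8, 73.6, 176.3]
ee_rot: [0.998, -0.056, -0.001, 0.0]
contact_force: [1.2, -0.2, -3.3]
gripper_width: 14.9
grasp_force: 59.2
```

Emit:
{"api": "servo_tool", "payload": {"commands": [[[255, -0.012, 0.035, 0, 0, 0, 0], [255, -0.012, 0.035, 0, 0, 0, 0], [255, -0.012, 0.035, 0, 0, 0, 0], [255, -0.012, 0.025, 0, 0, 0, 0], [255, 0, 0, 0, 0, 0, 0], [255, 0, 0, 0, 0, 0, 0], [255, 0, 0, 0, 0, 0, 0]]]}}

```text
clock: 4.67
position: [452.6, -48.9, 177.2]
ee_rot: [0.998, -0.056, -0.0, -0.0]
contact_force: [0.6, -0.5, -3.9]
gripper_width: 14.7
grasp_force: 59.5
```

Run:
```python
from h import *
import pickle
d=grab('wrist','w2.png');pickle.dump(d,open('w2.pkl','wb'))
s=arm.read_state();print(s['clock'],s['position'],s['joints'],s['ee_rot'],s['contact_force'],s['wrist_torque'],s['gripper_width'])
```

```text
4.7167 [452.96116146 -48.51900715 177.16856477] [ 2.51481423e-01  1.47399770e-01 -4.70782119e-01 -3.82181627e-04
 -9.52710945e-01  1.20803770e+00] [ 9.98446395e-01 -5.57204651e-02 -9.30756511e-05 -1.33856921e-04] [ 0.01570965 -0.36841931 -4.00303181] [0.04982328 0.04735062 0.00680076] 14.608730125101292
```

View pics/w2.png

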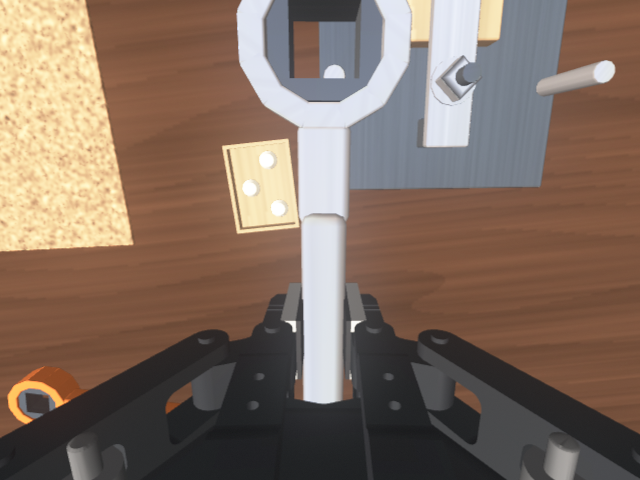

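The wrist view shows the spanner held level: head centred at (325,48), nut at (455,82) turned about 45° to the strap. I'll crop the nut to read its edges.

Run:
```python
from h import *
import pickle
d=pickle.load(open('w2.pkl','rb'))
f=d['frame'][50:110,425:505]
cv2.imwrite('pics/nut.png',cv2.resize(f,(800,600),interpolation=cv2.INTER_CUBIC))
print(np.round(d['T'],3))
p=onplane(d,604,70,75);print('post_right',p,'stud pred',p+[8.3,84.6,0])
# head: top ring ellipse
g=cv2.inRange(d['frame'],(190,190,190),(255,255,255));g[130:]=0;g[:,425:]=0
c=max(cv2.findContours(g,0,2)[0],key=cv2.contourArea)
c=c[c[:,0,1]>1];e=c[(c[:,0,1]<118)]
h=cv2.convexHull(e)[:,0].astype(float);h=h[h[:,1]>4]
A=np.c_[2*h,np.ones(len(h))];s=np.linalg.lstsq(A,(h**2).sum(1),rcond=None)[0]
r=np.sqrt(s[2]+s[0]**2+s[1]**2);print('head circle',s[:2],r)
st=arm.read_state()['position'];
z=d['T'][2][3]
for zz in (190,200,205,210): 
    P=onplane(d,*s[:2],zz);Q=onplane(d,s[0]+r,s[1],zz);print(zz,P,np.linalg.norm(P-Q),P-st)
```

```text
[[-1.11000e-01  9.60000e-01  2.58000e-01  5.18506e+02]
 [-9.94000e-01 -1.07000e-01 -3.00000e-02 -5.54680e+01]
 [-1.00000e-03 -2.60000e-01  9.66000e-01  3.19886e+02]
 [ 0.00000e+00  0.00000e+00  0.00000e+00  1.00000e+00]]
post_right [ 544.42070787 -235.60921377   75.        ] stud pred [ 552.72070787 -151.00921377   75.        ]
head circle [324.467373    35.32769095] 89.55557361941342
190 [552.90476832 -59.66037425 190.        ] 29.15911813008544 [ 99.94360686 -11.1413671   12.83143523]
200 [550.25642477 -59.33758169 200.        ] 26.91414849117884 [ 97.29526332 -10.81857454  22.83143523]
205 [548.932253   -59.17618542 205.        ] 25.79166367172553 [ 95.97109154 -10.65717826  27.83143523]
210 [547.60808122 -59.01478914 210.        ] 24.669178852272225 [ 94.64691977 -10.49578198  32.83143523]
```

View pics/nut.png

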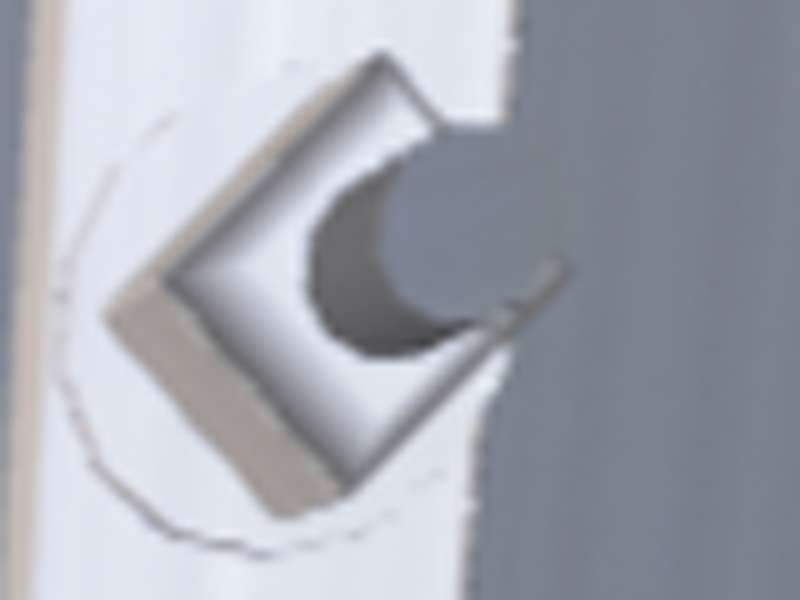

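Run:
```python
from h import *
import pickle
d=pickle.load(open('w2.pkl','rb'))
q=[(441.5,78),(459.5,99.2),(482,76.5),(463.2,55.5)]
for z in(55,60,65):
    P=np.array([onplane(d,*p,z)[:2] for p in q]);E=np.roll(P,-1,0)-P
    print(z,P.mean(0),np.hypot(*E.T),np.degrees(np.arctan2(E[:,1],E[:,0]))%90)
for z in (75,80): print('stud top',onplane(d,425+47,50+22.5,z))
print('washer',onplane(d,425+24.5,50+32,46))
```

```text
55 [ 552.60951655 -154.16694586] [19.21539504 20.07737948 19.22251831 19.3404628 ] [38.8081941  39.77785803 41.00519349 39.79404782]
60 [ 551.96578515 -152.30389845] [18.85268502 19.69839864 18.85967384 18.975392  ] [38.8081941  39.77785803 41.00519349 39.79404782]
65 [ 551.32205375 -150.44085104] [18.48997501 19.3194178  18.49682936 18.61032121] [38.8081941  39.77785803 41.00519349 39.79404782]
stud top [ 552.19168994 -153.28859542   75.        ]
stud top [ 551.5039157  -151.29132583   80.        ]
washer [ 551.73884278 -149.02537016   46.        ]
```

Emit:
{"api": "servo_tool", "payload": {"commands": [[[255, 0.0084, 0.0325, 0, 0, 0, 0], [255, 0.0084, 0.0325, 0, 0, 0, 0], [255, 0.0084, 0.0325, 0, 0, 0, 0], [255, 0.0084, 0.0325, 0, 0, 0, 0], [255, 0.0084, 0.0325, 0, 0, 0, 0], [255, 0, 0, 0.02, 0, 0, -6.6], [255, 0, 0, 0.02, 0, 0, -6.6], [255, 0, 0, 0.02, 0, 0, -6.6], [255, 0, 0, 0.01, 0, 0, -6.6], [255, 0, 0, 0, 0, 0, -6.6]]]}}

```text
clock: 5.55
position: [475.1, -214.0, 103.8]
ee_rot: [0.972, 0.233, -0.003, -0.002]
contact_force: [-0.2, -0.8, -4.5]
gripper_width: 15.1
grasp_force: 60.0
```

Emit:
{"api": "servo_tool", "payload": {"commands": [[[255, 0, 0, 0, 0, 0, -6.6], [255, 0, 0, 0, 0, 0, -6.6], [255, 0, 0, 0, 0, 0, 0], [255, 0, 0, 0, 0, 0, 0], [255, 0, 0, 0, 0, 0, 0]]]}}

```text
clock: 5.97
position: [476.9, -214.7, 107.1]
ee_rot: [0.941, 0.34, -0.0, -0.0]
contact_force: [-0.4, -0.6, -3.6]
gripper_width: 14.8
grasp_force: 60.0
```

Run:
```python
from h import *
import pickle
D=[grab(n) for n in('scene','side','wrist')];pickle.dump(D,open('D2.pkl','wb'))
s=arm.read_state();p=s['position'];q=s['ee_rot'];print(s['clock'],p,s['joints'],s['contact_force'])
y=np.degrees(np.arctan2(2*q[0]*q[1],q[0]**2-q[1]**2));print('yaw',y)
h=p+98.7*np.array([np.cos(np.radians(y)),np.sin(np.radians(y)),0]);h[2]=p[2]+19.8;print('head top',h)
o=[]
for d in D:
    u=proj(d,h);print(u)
    x,yy=np.clip(np.round(u).astype(int),[60,60],[580,420])
    w=50 if len(o)<2 else 60
    o.append(cv2.resize(d['frame'][yy-w:yy+w,x-w:x+w],(266,400),interpolation=cv2.INTER_CUBIC) if 0 else cv2.resize(d['frame'][yy-w:yy+w,x-w:x+w],(266,266),interpolation=cv2.INTER_CUBIC))
w=cv2.resize(D[2]['frame'],(400,300));
im=np.zeros((566,798,3),'u1');im[:266]=np.hstack(o);im[266:,:400]=w
cv2.imwrite('pics/c3.png',im)
```

```text
6.1167 [ 476.57969061 -214.94965602  107.30971374] [-1.13087176e-01  3.41915949e-01 -4.08970025e-01 -1.65161150e-05
 -8.19859286e-01  2.37763603e+00] [ 0.35859071 -0.0248777  -4.65053778]
yaw 39.74844593658882
head top [ 552.46609124 -151.8390848   127.10971374]
[269.10446988 265.14649953]
[324.12628272 277.65614029]
[324.40396894  39.13000388]
```

View pics/c3.png

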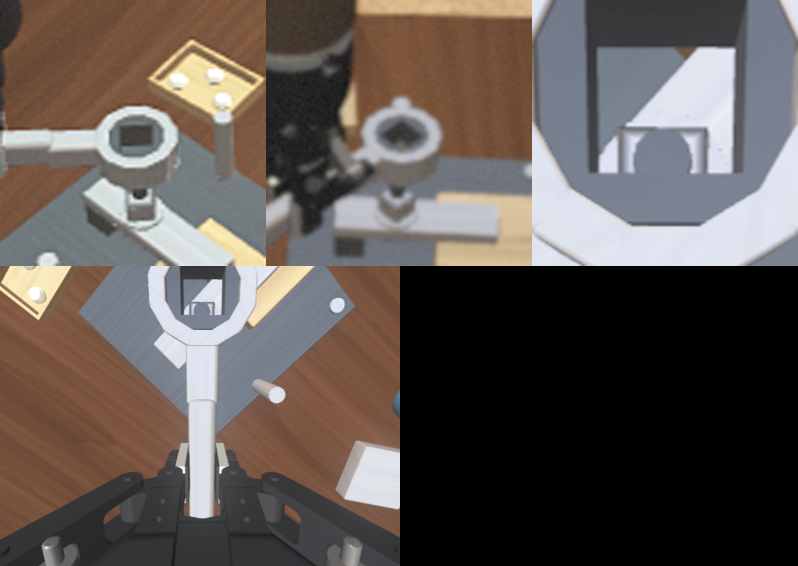

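The wrist view shows nut and socket squares parallel. The nut axis is at about (322.6,72), within about 1 mm sideways. I'll check the fore-aft offset with rays.

Run:
```python
from h import *
import pickle
D=pickle.load(open('D2.pkl','rb'))
for z in(74,77,80): print(z,onplane(D[2],322.6,73.5,z))
# head top ring from scene/side: light ring hull centre
for d,z in zip(D[:2],(127,127)):
    pass
s=(269.1-50+136/2.66,265.1-50+133/2.66);t=(324.1-50+(401-266)/2.66,277.7-50+136/2.66)
print('head tri',tri(D[:2],[s,t]))
s=(269.1-50+140/2.66,265.1-50+188/2.66);t=(324.1-50+(397-266)/2.66,277.7-50+188/2.66)
print('stud tri',tri(D[:2],[s,t]))
w=D[2]['frame'][0:110,264:384];g=cv2.cvtColor(w,cv2.COLOR_BGR2GRAY)
print(g[70,:].tolist());print(g[20:110,59].tolist())
```

```text
74 [ 551.90333275 -151.55112262   74.        ]
77 [ 551.49131363 -151.89595582   77.        ]
80 [ 551.0792945  -152.24078903   80.        ]
head tri [ 553.4766372  -150.52503972  124.56586257]
stud tri [ 552.94618805 -151.0848872    69.81556111]
[228, 228, 229, 228, 228, 229, 225, 216, 203, 164, 122, 128, 128, 127, 127, 127, 127, 127, 128, 127, 127, 128, 127, 128, 120, 94, 69, 70, 70, 81, 165, 218, 224, 226, 227, 227, 228, 228, 194, 125, 123, 147, 171, 193, 212, 190, 139, 129, 129, 129, 129, 129, 129, 130, 129, 129, 129, 130, 130, 130, 130, 130, 129, 129, 129, 129, 129, 128, 127, 127, 128, 145, 196, 213, 191, 168, 147, 125, 117, 186, 225, 225, 225, 225, 225, 219, 221, 228, 226, 214, 156, 94, 93, 94, 94, 113, 130, 130, 129, 129, 130, 130, 129, 129, 129, 129, 130, 129, 129, 129, 141, 198, 228, 229, 229, 229, 229, 229, 229, 229]
[59, 99, 123, 127, 128, 128, 129, 128, 127, 128, 128, 128, 130, 129, 128, 128, 127, 133, 178, 218, 228, 228, 228, 229, 230, 230, 229, 228, 228, 228, 229, 229, 229, 230, 229, 229, 228, 186, 139, 128, 128, 128, 127, 127, 128, 128, 129, 128, 129, 129, 130, 130, 129, 129, 129, 129, 130, 130, 130, 130, 129, 129, 130, 130, 129, 129, 130, 130, 130, 130, 131, 130, 131, 131, 131, 131, 132, 131, 131, 132, 102, 96, 212, 228, 229, 229, 229, 229, 229, 229]
```

Emit:
{"api": "servo_tool", "payload": {"commands": [[[255, -0.0003, -0.0007, 0.01, 0, 0, 0], [255, 0, 0, 0.015, 0, 0, 0], [255, 0, 0, 0.01, 0, 0, 0], [255, 0, 0, 0.004, 0, 0, 0], [255, 0, 0, 0.003, 0, 0, 0], [255, 0, 0, 0.003, 0, 0, 0], [255, 0, 0, 0.003, 0, 0, 0], [255, 0, 0, 0, 0, 0, 0]]]}}

```text
clock: 6.78
position: [475.7, -214.8, 59.1]
ee_rot: [0.94, 0.34, -0.0, -0.0]
contact_force: [-0.2, 0.0, -4.3]
gripper_width: 14.4
grasp_force: 59.9
```

Emit:
{"api": "servo_tool", "payload": {"commands": [[[255, 0, 0, 0.002, 0, 0, 0], [255, 0, 0, 0.002, 0, 0, 0], [255, 0, 0, 0.001, 0, 0, 0], [255, 0, 0, 0, 0, 0, 0]]]}}

```text
clock: 7.12
position: [475.6, -214.8, 54.2]
ee_rot: [0.94, 0.34, -0.0, -0.0]
contact_force: [-0.5, 0.3, -3.8]
gripper_width: 15.2
grasp_force: 60.0
```

Emit:
{"api": "servo_tool", "payload": {"commands": [[[255, 0, 0, 0.001, 0, 0, 0], [255, 0, 0, 0.001, 0, 0, 0], [255, 0, 0, 0, 0, 0, 0]]]}}

```text
clock: 7.37
position: [475.6, -214.7, 52.2]
ee_rot: [0.94, 0.34, -0.0, -0.0]
contact_force: [-0.9, -0.2, -4.6]
gripper_width: 15.2
grasp_force: 60.0
```

Emit:
{"api": "servo_tool", "payload": {"commands": [[[255, 0, 0, 0.001, 0, 0, 0], [255, 0, 0, 0.001, 0, 0, 0], [255, 0, 0, 0, 0, 0, 0]]]}}

```text
clock: 7.62
position: [475.8, -214.8, 50.3]
ee_rot: [0.94, 0.34, 0.0, 0.0]
contact_force: [-0.3, 0.2, -2.6]
gripper_width: 14.9
grasp_force: 60.2
```

Run:
```python
from h import *
import pickle
D=[grab(n) for n in('scene','side','wrist')];pickle.dump(D,open('D3.pkl','wb'))
s=arm.read_state();print(s['position'],s['contact_force'],s['wrist_torque'])
o=[]
for d in D:
    x,y=np.clip(np.round(proj(d,(552,-152,70))).astype(int),[60,60],[580,420])
    o.append(cv2.resize(d['frame'][y-60:y+60,x-60:x+60],(266,266),interpolation=cv2.INTER_CUBIC))
cv2.imwrite('pics/c4.png',np.hstack(o))
```

```text
[ 475.82601708 -214.78098407   50.40178096] [-0.81971991 -0.32595235 -3.2739411 ] [-0.08238698  0.10162712  0.0700089 ]
```

View pics/c4.png

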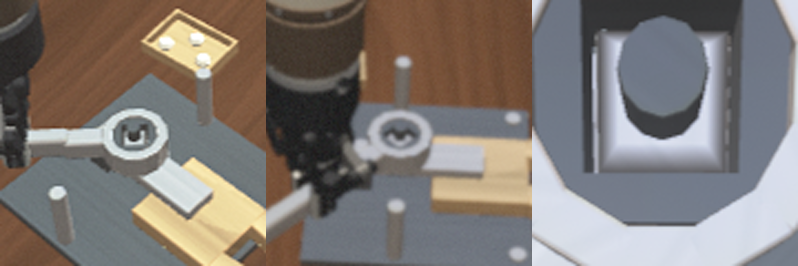

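Seated: the wrist crop shows the nut inside the socket, with about 3 N of contact. Now the first tightening stroke.

Emit:
{"api": "servo_tool", "payload": {"commands": [[[255, 0.0001, -0.0043, 0.0005, 0, 0, 2.5], [255, 0.0004, -0.0086, 0, 0, 0, 5], [255, 0.0004, -0.0086, 0, 0, 0, 5], [255, 0.0004, -0.0086, 0, 0, 0, 5], [255, 0.0004, -0.0086, 0.0001, 0, 0, 5], [255, 0.0004, -0.0086, 0.0001, 0, 0, 5], [255, 0.0004, -0.0086, 0.0001, 0, 0, 5], [255, 0.0004, -0.0086, 0.0001, 0, 0, 5], [255, 0.0004, -0.0086, 0.0001, 0, 0, 5], [255, 0.0004, -0.0086, 0.0001, 0, 0, 5]]]}}

```text
clock: 8.6
position: [454.0, -138.7, 49.7]
ee_rot: [0.998, -0.069, 0.0, 0.0]
contact_force: [0.8, -5.3, -2.9]
gripper_width: 14.7
grasp_force: 60.1
```

```bash
cat > st.py <<'E'
from h import *
s=arm.read_state();p=s['position'];q=s['ee_rot']
y=np.arctan2(2*q[0]*q[1],q[0]**2-q[1]**2)
c=p[:2]+98.7*np.array([np.cos(y),np.sin(y)])
F=s['contact_force'];r=p[:2]-np.array([552.2,-151.8])
print('clk',s['clock'],'p',np.round(p,1),'rel',round(np.degrees(y)+5.6,1),'centre',np.round(c,1),'r',np.hypot(*r),'F',np.round(F,1),'M',np.round(s['wrist_torque'],2),'Mz nut',(r[0]*F[1]-r[1]*F[0])/1000+s['wrist_torque'][2],'q6',s['joints'][5],s['gripper_width'])
E
python3 st.py
```

```text
clk 8.6 p [ 454.  -138.7   49.7] rel -2.3 centre [ 551.8 -152.3] r 99.07718228560081 F [ 0.8 -5.3 -2.9] M [-1.4   0.04  0.04] Mz nut 0.5463252583935782 q6 1.3835259860068665 14.715061076901295
```

Emit:
{"api": "servo_tool", "payload": {"commands": [[[255, 0.0004, -0.0086, 0.0001, 0, 0, 5], [255, 0.0004, -0.0086, 0.0001, 0, 0, 5], [255, 0.0004, -0.0086, 0, 0, 0, 5], [255, 0.0004, -0.0086, 0.0001, 0, 0, 5], [255, 0.0004, -0.0086, 0.0001, 0, 0, 5], [255, 0.0004, -0.0086, 0, 0, 0, 5], [255, 0.0004, -0.0086, 0.0001, 0, 0, 5], [255, 0.0004, -0.0086, 0.0001, 0, 0, 5], [255, 0.0004, -0.0086, 0, 0, 0, 5], [255, 0.0004, -0.0086, 0.0001, 0, 0, 5]]]}}

```text
clock: 9.43
position: [499.2, -69.1, 48.9]
ee_rot: [0.875, -0.484, 0.0, 0.001]
contact_force: [-0.2, -7.9, -2.8]
gripper_width: 14.9
grasp_force: 60.3
```

```bash
python3 st.py
```

```text
clk 9.4333 p [499.2 -69.1  48.9] rel -52.3 centre [ 551.6 -152.8] r 98.21677263931981 F [-0.2 -7.9 -2.8] M [-2.15 -0.01  0.07] Mz nut 0.5088734781621826 q6 0.3724378803024982 14.941080324082394
```

Emit:
{"api": "servo_tool", "payload": {"commands": [[[255, 0.0004, -0.0086, 0.0001, 0, 0, 5], [255, 0.0004, -0.0086, 0, 0, 0, 5], [255, 0.0002, -0.0052, 0, 0, 0, 3], [255, 0, 0, 0, 0, 0, 0]]]}}

```text
clock: 9.77
position: [519.2, -59.6, 48.5]
ee_rot: [0.815, -0.579, -0.0, 0.001]
contact_force: [-2.0, -6.3, -0.9]
gripper_width: 14.7
grasp_force: 60.5
```

```bash
python3 st.py
```

```text
clk 9.7667 p [519.2 -59.6  48.5] rel -65.2 centre [ 551.7 -152.8] r 97.95036734774337 F [-2.  -6.3 -0.9] M [-1.7   0.27  0.02] Mz nut 0.41064135935170915 q6 0.13673932354204688 14.72891753030123
```

Emit:
{"api": "servo_tool", "payload": {"commands": [[[255, 0.0002, 0.0052, 0, 0, 0, -3], [255, 0.0007, 0.012, 0, 0, 0, -7], [255, 0.0007, 0.012, 0, 0, 0, -7], [255, 0.0007, 0.012, 0, 0, 0, -7], [255, 0.0007, 0.012, 0, 0, 0, -7], [255, 0.0007, 0.012, 0, 0, 0, -7], [255, 0.0007, 0.012, 0, 0, 0, -7], [255, 0.0007, 0.012, 0, 0, 0, -7], [255, 0.0007, 0.012, 0, 0, 0, -7], [255, 0, 0, 0, 0, 0, 0]]]}}

```text
clock: 10.6
position: [455.1, -132.7, 48.8]
ee_rot: [0.995, -0.101, 0.0, -0.0]
contact_force: [-0.8, 1.2, -1.8]
gripper_width: 14.5
grasp_force: 60.3
```

```bash
python3 st.py
```

```text
clk 10.6 p [ 455.1 -132.7   48.8] rel -6.0 centre [ 551.8 -152.6] r 98.96733509341911 F [-0.8  1.2 -1.8] M [0.33 0.13 0.08] Mz nut -0.018645918901378428 q6 1.307473697660562 14.54677007998121
```

Emit:
{"api": "servo_tool", "payload": {"commands": [[[255, 0.0007, 0.012, 0, 0, 0, -7], [255, 0.0007, 0.012, 0, 0, 0, -7], [255, 0.0007, 0.012, 0, 0, 0, -7], [255, 0.0007, 0.012, 0, 0, 0, -7], [255, 0.0007, 0.012, 0, 0, 0, -7], [255, 0.0007, 0.012, 0, 0, 0, -7], [255, 0.0007, 0.012, 0, 0, 0, -7], [255, 0.0007, 0.012, 0, 0, 0, -7], [255, 0.0007, 0.012, 0, 0, 0, -7], [255, 0.0007, 0.012, 0, 0, 0, -7]]]}}

```text
clock: 11.43
position: [499.6, -236.1, 48.8]
ee_rot: [0.873, 0.489, -0.0, -0.0]
contact_force: [-3.2, -1.7, -1.4]
gripper_width: 14.9
grasp_force: 60.5
```

Emit:
{"api": "servo_tool", "payload": {"commands": [[[255, 0, 0, 0, 0, 0, 0]]]}}

```text
clock: 11.52
position: [500.0, -236.3, 48.5]
ee_rot: [0.873, 0.488, -0.001, -0.0]
contact_force: [-3.7, -2.5, 0.9]
gripper_width: 14.8
grasp_force: 60.9
```

```bash
python3 st.py
```

```text
clk 11.5167 p [ 500.  -236.3   48.5] rel 64.0 centre [ 551.8 -152.2] r 99.29907349633677 F [-3.7 -2.5  0.9] M [-0.22  0.86  0.21] Mz nut 0.023279098995843017 q6 2.7366022949881423 14.752686316915092
```

Emit:
{"api": "servo_tool", "payload": {"commands": [[[255, 0.0004, -0.0086, 0, 0, 0, 5], [255, 0.0004, -0.0086, 0, 0, 0, 5], [255, 0.0004, -0.0086, 0, 0, 0, 5], [255, 0.0004, -0.0086, 0, 0, 0, 5], [255, 0.0004, -0.0086, 0, 0, 0, 5], [255, 0.0004, -0.0086, 0, 0, 0, 5], [255, 0.0004, -0.0086, 0.0001, 0, 0, 5], [255, 0.0004, -0.0086, 0.0001, 0, 0, 5], [255, 0.0004, -0.0086, 0.0001, 0, 0, 5], [255, 0.0004, -0.0086, 0.0001, 0, 0, 5]]]}}

```text
clock: 12.35
position: [453.9, -165.5, 48.5]
ee_rot: [0.998, 0.068, 0.0, 0.001]
contact_force: [-0.2, -5.3, -1.2]
gripper_width: 14.8
grasp_force: 60.3
```

```bash
python3 st.py
```

```text
clk 12.35 p [ 453.9 -165.5   48.5] rel 13.4 centre [ 551.7 -152.1] r 99.20428539559411 F [-0.2 -5.3 -1.2] M [-1.6   0.04 -0.11] Mz nut 0.40318591135086834 q6 1.7177854918645723 14.805639444058547
```

Emit:
{"api": "servo_tool", "payload": {"commands": [[[255, 0.0004, -0.0086, 0.0001, 0, 0, 5], [255, 0.0004, -0.0086, 0.0001, 0, 0, 5], [255, 0.0004, -0.0086, 0, 0, 0, 5], [255, 0.0004, -0.0086, 0.0001, 0, 0, 5]]]}}

```text
clock: 12.68
position: [455.4, -131.2, 48.2]
ee_rot: [0.994, -0.106, 0.001, 0.0]
contact_force: [0.8, -7.6, -1.5]
gripper_width: 14.7
grasp_force: 60.2
```

```bash
python3 st.py
```

```text
clk 12.6833 p [ 455.4 -131.2   48.2] rel -6.6 centre [ 551.8 -152. ] r 98.99638383947176 F [ 0.8 -7.6 -1.5] M [-2.   -0.2  -0.18] Mz nut 0.5458770124791891 q6 1.2925050358194807 14.744556462921755
```

Emit:
{"api": "servo_tool", "payload": {"commands": [[[255, 0.0002, -0.0069, 0.0001, 0, 0, 4], [255, 0.0003, -0.0069, 0.0001, 0, 0, 4], [255, 0.0002, -0.0069, 0, 0, 0, 4], [255, 0.0003, -0.0069, 0.0001, 0, 0, 4]]]}}

```text
clock: 13.02
position: [464.9, -105.6, 47.9]
ee_rot: [0.97, -0.243, 0.001, 0.0]
contact_force: [0.7, -12.1, -1.9]
gripper_width: 14.8
grasp_force: 60.3
```

```bash
python3 st.py
```

```text
clk 13.0167 p [ 464.9 -105.6   47.9] rel -22.5 centre [ 551.9 -152.1] r 98.79338066065411 F [  0.7 -12.1  -1.9] M [-3.2  -0.24 -0.1 ] Mz nut 0.9165287534397789 q6 0.958491998926265 14.800288372544914
```

Emit:
{"api": "servo_tool", "payload": {"commands": [[[255, 0.0002, -0.0069, 0, 0, 0, 4], [255, 0.0003, -0.0069, 0.0001, 0, 0, 4], [255, 0.0002, -0.0069, 0, 0, 0, 4]]]}}

```text
clock: 13.27
position: [475.3, -89.8, 47.8]
ee_rot: [0.94, -0.341, -0.0, 0.002]
contact_force: [0.2, -17.9, -1.5]
gripper_width: 14.8
grasp_force: 60.6
```

```bash
python3 st.py
```

```text
clk 13.2667 p [475.3 -89.8  47.8] rel -34.3 centre [ 551.  -153.2] r 98.72261914130392 F [  0.2 -17.9  -1.5] M [-5.17 -0.    0.68] Mz nut 2.0454219897598005 q6 0.7172866908680232 14.787919549392578
```

Emit:
{"api": "servo_tool", "payload": {"commands": [[[255, 0, 0, 0, 0, 0, 0], [255, 0, 0, 0, 0, 0, 0], [255, 0, 0, 0, 0, 0, 0]]]}}

```text
clock: 13.52
position: [475.5, -89.8, 47.9]
ee_rot: [0.94, -0.34, 0.0, 0.002]
contact_force: [0.6, -14.0, -0.3]
gripper_width: 14.8
grasp_force: 60.5
```

```bash
python3 st.py
python3 - <<'E'
from h import *
d=grab('wrist');f=d['frame']
# handle direction in image: bright handle rows
g=cv2.cvtColor(f,cv2.COLOR_BGR2GRAY)
for r in (215,250,280): 
    x=np.where(g[r,260:390]>205)[0]+260; print(r,x.min(),x.max(),x.mean())
D=[grab('scene'),d]
E
```

```text
clk 13.5167 p [475.5 -89.8  47.9] rel -34.2 centre [ 551.3 -152.9] r 98.63607347924462 F [  0.6 -14.   -0.3] M [-3.85 -0.08  0.43] Mz nut 1.4663639607658987 q6 0.7208450833430221 14.780523782419893
215 300 342 312.25
250 303 336 319.5
280 304 336 320.0
```

The sustained torque of over 1 N m with no further motion means the nut is at its dead stop. Next I back off to unload, then lift.

Emit:
{"api": "servo_tool", "payload": {"commands": [[[255, 0.0003, 0.0069, 0, 0, 0, -4], [255, 0.0002, 0.0069, 0, 0, 0, -4], [255, 0.0002, 0.0069, 0, 0, 0, -4], [255, 0, 0, 0, 0, 0, 0]]]}}

```text
clock: 13.95
position: [464.5, -106.4, 47.9]
ee_rot: [0.971, -0.241, 0.001, 0.0]
contact_force: [-0.1, -5.3, -2.0]
gripper_width: 15.0
grasp_force: 60.3
```

```bash
python3 st.py
```

```text
clk 13.95 p [ 464.5 -106.4   47.9] rel -22.2 centre [ 551.8 -152.4] r 98.75134550648113 F [-0.1 -5.3 -2. ] M [-1.62 -0.18  0.07] Mz nut 0.5374985625308734 q6 0.9658399131455411 15.016487259172813
```

Emit:
{"api": "servo_tool", "payload": {"commands": [[[255, 0, 0, -0.003, 0, 0, 0], [255, 0, 0, -0.004, 0, 0, 0], [255, 0, 0, -0.004, 0, 0, 0]]]}}

```text
clock: 14.2
position: [465.7, -106.2, 58.2]
ee_rot: [0.97, -0.242, 0.002, 0.0]
contact_force: [6.9, -11.5, -11.7]
gripper_width: 14.9
grasp_force: 58.7
```

```bash
python3 st.py
```

```text
clk 14.2 p [ 465.7 -106.2   58.2] rel -22.4 centre [ 552.9 -152.5] r 97.74745897268005 F [  6.9 -11.5 -11.7] M [-3.08 -1.24 -0.25] Mz nut 0.43402112621617295 q6 0.962360748737496 14.851899465711533
```

Emit:
{"api": "servo_tool", "payload": {"commands": [[[255, 0, 0, 0.004, 0, 0, 0], [255, 0, 0, 0.004, 0, 0, 0], [255, 0.0002, 0.0069, 0, 0, 0, -4], [255, 0.0003, 0.0069, 0, 0, 0, -4], [255, 0.0002, 0.0069, 0, 0, 0, -4], [255, 0, 0, 0, 0, 0, 0]]]}}

```text
clock: 14.7
position: [456.2, -124.7, 50.2]
ee_rot: [0.99, -0.138, -0.0, -0.0]
contact_force: [-0.8, 0.5, -2.9]
gripper_width: 14.7
grasp_force: 59.8
```

```bash
python3 st.py
```

```text
clk 14.7 p [ 456.2 -124.7   50.2] rel -10.3 centre [ 551.1 -151.7] r 99.77763519691581 F [-0.8  0.5 -2.9] M [ 0.1   0.11 -0.02] Mz nut -0.04088194357500243 q6 1.215902571940748 14.691418599340961
```

Emit:
{"api": "servo_tool", "payload": {"commands": [[[255, 0, 0, -0.003, 0, 0, 0], [255, 0, 0, -0.003, 0, 0, 0], [255, 0, 0, -0.003, 0, 0, 0]]]}}

```text
clock: 14.95
position: [456.4, -124.2, 59.4]
ee_rot: [0.99, -0.138, -0.001, 0.0]
contact_force: [-0.8, -1.7, -3.7]
gripper_width: 14.8
grasp_force: 59.8
```

```bash
python3 st.py
```

```text
clk 14.95 p [ 456.4 -124.2   59.4] rel -10.2 centre [ 551.3 -151.1] r 99.75080059656507 F [-0.8 -1.7 -3.7] M [-0.55  0.36 -0.18] Mz nut 0.0006859125769378416 q6 1.2158291626680953 14.809702292403921
```

Emit:
{"api": "servo_tool", "payload": {"commands": [[[255, 0, 0, -0.02, 0, 0, 0], [255, 0, 0, -0.04, 0, 0, 0], [255, 0, 0, -0.04, 0, 0, 0], [255, 0, 0, -0.03, 0, 0, -4.5], [255, 0, 0, 0, 0, 0, -4.5], [255, 0.0087, -0.0362, 0, 0, 0, 0], [255, 0.0087, -0.0362, 0, 0, 0, 0], [255, 0.0087, -0.0362, 0, 0, 0, 0], [255, 0.0087, -0.0362, 0, 0, 0, 0], [255, 0.0087, -0.0362, 0, 0, 0, 0]]]}}

```text
clock: 15.78
position: [521.1, 52.5, 189.7]
ee_rot: [0.998, -0.059, 0.0, -0.0]
contact_force: [0.4, -0.8, -3.9]
gripper_width: 14.9
grasp_force: 59.9
```

Emit:
{"api": "servo_tool", "payload": {"commands": [[[255, 0.0087, -0.0362, 0, 0, 0, 0], [255, 0.0087, -0.0362, 0, 0, 0, 0], [255, 0.0087, -0.0362, 0, 0, 0, 0], [255, 0.0087, -0.0362, 0, 0, 0, 0], [255, 0, 0, 0, 0, 0, 0], [255, 0, 0, 0, 0, 0, 0]]]}}

```text
clock: 16.28
position: [572.4, 192.5, 188.5]
ee_rot: [0.998, -0.057, -0.001, -0.0]
contact_force: [-0.6, 0.2, -3.3]
gripper_width: 14.9
grasp_force: 60.2
```

```bash
python3 st.py
python3 - <<'E'
from h import *
D=[grab(n) for n in('scene','side','wrist')]
im=np.zeros((600,800,3),'u1')
x,y=np.round(proj(D[1],(600,190,200))).astype(int)
s=D[1]['frame'];y0=max(0,y-75);x0=max(0,x-100)
im[:300,:400]=cv2.resize(s[y0:y0+150,x0:x0+200],(400,300))
im[:300,400:]=cv2.resize(D[1]['frame'][255:345,270:390],(400,300))
im[300:,:400]=cv2.resize(D[2]['frame'],(400,300))
im[300:,400:]=cv2.resize(D[0]['frame'][250:370,200:360],(400,300))
cv2.imwrite('pics/c5.png',im)
E
```

```text
clk 16.2833 p [572.4 192.5 188.5] rel -1.0 centre [670.4 181.2] r 344.86518196799364 F [-0.6  0.2 -3.3] M [-0.04  0.19  0.07] Mz nut 0.26158703201549105 q6 0.8643613625335201 14.897509188375412
```

View pics/c5.png

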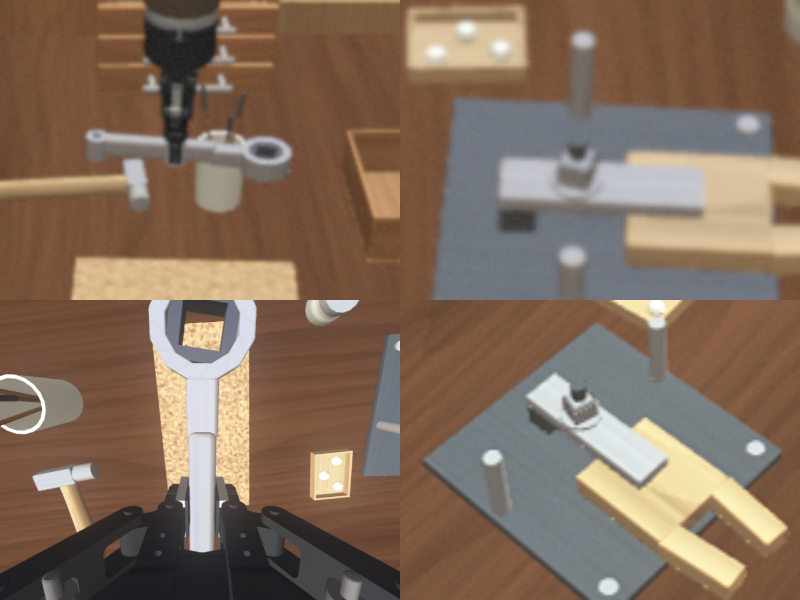

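The spanner hangs nearly level over the mat and the strap looks flush on the wood. Lowering and releasing.

Emit:
{"api": "servo_tool", "payload": {"commands": [[[255, 0, 0, 0.03, 0, 0, 0], [255, 0, 0, 0.04, 0, 0, 0], [255, 0, 0, 0.04, 0, 0, 0], [255, 0, 0, 0.035, 0, 0, 0], [255, 0, 0, 0.02, 0, 0, 0], [255, 0, 0, 0.008, 0, 0, 0], [255, 0, 0, 0.003, 0, 0, 0], [255, 0, 0, 0.002, 0, 0, 0], [255, 0, 0, 0, 0, 0, 0]]]}}

```text
clock: 17.18
position: [573.9, 190.3, 13.0]
ee_rot: [0.998, -0.059, 0.001, -0.001]
contact_force: [0.3, -0.0, -3.5]
gripper_width: 15.1
grasp_force: 60.1
```

```bash
python3 st.py
```

```text
clk 17.1833 p [573.9 190.3  13. ] rel -1.1 centre [671.9 178.8] r 342.79388597566947 F [ 0.3 -0.  -3.5] M [0.03 0.11 0.01] Mz nut -0.10700331383105566 q6 0.865422867831155 15.07052189819081
```

Emit:
{"api": "servo_tool", "payload": {"commands": [[[255, 0, 0, 0.001, 0, 0, 0], [255, 0, 0, 0.001, 0, 0, 0], [255, 0, 0, 0.001, 0, 0, 0], [255, 0, 0, 0, 0, 0, 0]]]}}

```text
clock: 17.52
position: [573.3, 190.4, 9.3]
ee_rot: [0.998, -0.058, 0.001, -0.001]
contact_force: [-1.7, 0.2, -0.3]
gripper_width: 14.8
grasp_force: 60.6
```

```bash
python3 st.py
```

```text
clk 17.5167 p [573.3 190.4   9.3] rel -1.1 centre [671.3 178.9] r 342.80351544789664 F [-1.7  0.2 -0.3] M [-0.03  0.06  0.01] Mz nut 0.607544060767319 q6 0.865462513187053 14.76434980073042
```

Emit:
{"api": "servo_tool", "payload": {"commands": [[[150, 0, 0, 0, 0, 0, 0], [150, 0, 0, 0, 0, 0, 0], [150, 0, 0, 0, 0, 0, 0], [150, 0, 0, 0, 0, 0, 0], [150, 0, 0, 0, 0, 0, 0]]]}}

```text
clock: 17.93
position: [572.9, 190.1, 8.6]
ee_rot: [0.998, -0.058, 0.0, -0.0]
contact_force: [0.5, 0.4, 0.2]
gripper_width: 35.1
grasp_force: 0.0
```

Emit:
{"api": "servo_tool", "payload": {"commands": [[[150, 0, 0, -0.02, 0, 0, 0], [150, 0, 0, -0.04, 0, 0, 0], [150, 0, 0, -0.04, 0, 0, 0], [150, 0, 0, -0.04, 0, 0, 0], [150, 0, 0, -0.04, 0, 0, 0], [150, 0, 0, -0.04, 0, 0, 0], [150, 0, 0, 0, 0, 0, 0], [150, 0, 0, 0, 0, 0, 0]]]}}

```text
clock: 18.6
position: [573.8, 190.6, 231.8]
ee_rot: [0.998, -0.058, 0.003, -0.002]
contact_force: [-0.3, -0.3, -1.0]
gripper_width: 35.5
grasp_force: 0.0
```

Run:
```python
from h import *
D=[grab(n) for n in('scene','side','wrist')]
im=np.zeros((600,800,3),'u1')
im[:300,:400]=cv2.resize(D[1]['frame'],(400,300))
im[:300,400:]=cv2.resize(D[1]['frame'][170:245,260:400],(400,300))
im[300:,:400]=cv2.resize(D[2]['frame'],(400,300))
im[300:,400:]=cv2.resize(D[0]['frame'],(400,300))
cv2.imwrite('pics/c6.png',im)
```

```text
(no output)
```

View pics/c6.png

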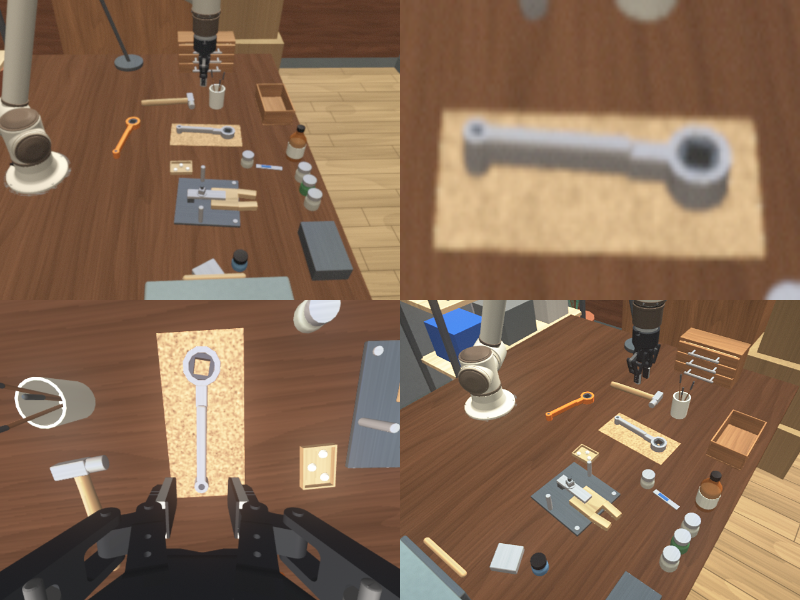

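The spanner lies flat on the mat, the gripper is clear, and nothing else has moved. Handing in.

```bash
python3 -c "
from bench import ticket
print(ticket.job_done())"
```

```text
the job is handed in; nothing more can be done
None
```

The strap is clamped (the nut held over 1 N m without turning further; nose height not measured), the spanner lies flat on the cork mat with the gripper clear, and the job was handed in at about 19 s with no verdict returned.

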